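# Pack a graduated set of bottle vases in its divided crate by height

## Task

Pack the set of bottle vases in the divided crate: the tallest already stands in the cell at one end. Stand the other four upright in the empty cells, one to a cell, so that the row steps down in height from the tallest to the shortest at the other end. Lower them in gently without dropping or tipping any, and leave the tallest standing where it is.

Things in the scene. Friction and masses are not known exactly. Their poses are not given: they have to be found in the camera images.
- crate: open wooden crate fixed to the table, 86 x 406 mm and 45 mm high: five square cells in one row along its y axis, each 74 x 74 mm inside, centres 80 mm apart. Floor 8 mm thick, outer walls 45 mm high, plywood dividers 6 mm thick with tops 40 mm above the table. Origin: centre of its underside on the table; its x axis runs across the row.
- vase_tallest: the tallest of five terracotta-brown bottle vases of one shape (round foot, round belly, slim neck, slightly flared lip, dark mouth): 192 mm high, 360 g, belly 62 mm across, neck 28 mm. At the start it already stands in the cell at one end of the crate (either end), loose, with some 6 mm of play. Origin: centre of its foot; z up its axis.
- vase_164: loose terracotta-brown bottle vase, 164 mm high, about 270 g (can vary by a third), standing on the table: belly 58 mm across, foot 39 mm across; the neck, 26 mm across, is a plain round grip over the top 30 mm but for the lip, 30 mm across, in the top 5 mm. Origin: centre of its foot; z up its axis.
- vase_136: loose terracotta-brown bottle vase, 136 mm high, about 200 g (can vary by a third), standing on the table: belly 54 mm across, foot 37 mm across; the neck, 24 mm across, is a plain round grip over the top 30 mm but for the lip, 28 mm across, in the top 5 mm. Origin: centre of its foot; z up its axis.
- vase_108: loose terracotta-brown bottle vase, 108 mm high, about 140 g (can vary by a third), standing on the table: belly 50 mm across, foot 34 mm across; the neck, 22 mm across, is a plain round grip over the top 30 mm but for the lip, 26 mm across, in the top 5 mm. Origin: centre of its foot; z up its axis.
- vase_80: loose terracotta-brown bottle vase, 80 mm high, about 90 g (can vary by a third), standing on the table: belly 46 mm across, foot 31 mm across; the neck, 20 mm across, is a plain round grip over the top 30 mm but for the lip, 24 mm across, in the top 5 mm. Origin: centre of its foot; z up its axis.
- pad_a: round cork disc, 52 mm across, let flush into the floor at the centre of one of the four empty cells of the crate; which cell differs from start to start. Origin: its centre, on the cell floor 8 mm above the table.
- pad_b: round cork disc, 52 mm across, let flush into the floor at the centre of one of the four empty cells of the crate; which cell differs from start to start. Origin: its centre, on the cell floor 8 mm above the table.
- pad_c: round cork disc, 52 mm across, let flush into the floor at the centre of one of the four empty cells of the crate; which cell differs from start to start. Origin: its centre, on the cell floor 8 mm above the table.
- pad_d: round cork disc, 52 mm across, let flush into the floor at the centre of one of the four empty cells of the crate; which cell differs from start to start. Origin: its centre, on the cell floor 8 mm above the table.

How it is judged (in metres and radians):
At the end, for the whole second after the job is handed in: Counting cells from the tallest vase stand the 164, 136, 108 and 80 mm vases, each released, at rest on its cell floor, upright within 4.5 degrees, within 22 mm of the cork disc and 28 mm of that many 80 mm steps from the tallest, which is upright within 20 mm of its start (horizontal distance between vase_164 and vase_tallest between 0.052 and 0.108 m and (horizontal distance between vase_164 and pad_a below 0.022 m or horizontal distance between vase_164 and pad_b below 0.022 m or horizontal distance between vase_164 and pad_c below 0.022 m or horizontal distance between vase_164 and pad_d below 0.022 m) and height (world z) of vase_164 between 0.004 and 0.012 m and angle between each of vase_164, vase_136, vase_108, vase_80, vase_tallest's own z axis and vertical below 0.08 rad and linear speed of each of vase_164, vase_136, vase_108, vase_80, vase_tallest below 0.02 m/s and contact force between the fingers and vase_164 below 0.1 N and horizontal distance between vase_136 and vase_tallest between 0.132 and 0.188 m and (horizontal distance between vase_136 and pad_a below 0.022 m or horizontal distance between vase_136 and pad_b below 0.022 m or horizontal distance between vase_136 and pad_c below 0.022 m or horizontal distance between vase_136 and pad_d below 0.022 m) and height (world z) of vase_136 between 0.004 and 0.012 m and contact force between the fingers and vase_136 below 0.1 N and horizontal distance between vase_108 and vase_tallest between 0.212 and 0.268 m and (horizontal distance between vase_108 and pad_a below 0.022 m or horizontal distance between vase_108 and pad_b below 0.022 m or horizontal distance between vase_108 and pad_c below 0.022 m or horizontal distance between vase_108 and pad_d below 0.022 m) and height (world z) of vase_108 between 0.004 and 0.012 m and contact force between the fingers and vase_108 below 0.1 N and horizontal distance between vase_80 and vase_tallest between 0.292 and 0.348 m and (horizontal distance between vase_80 and pad_a below 0.022 m or horizontal distance between vase_80 and pad_b below 0.022 m or horizontal distance between vase_80 and pad_c below 0.022 m or horizontal distance between vase_80 and pad_d below 0.022 m) and height (world z) of vase_80 between 0.004 and 0.012 m and contact force between the fingers and vase_80 below 0.1 N and distance of vase_tallest from where it was at the start of the episode below 0.02 m); the robot touches nothing.
It fails at once if a vase is dropped (falls free by more than about 2 cm) or thrown ((linear speed of vase_164 above 0.65 m/s and contact force between the fingers and vase_164 below 0.05 N) or (linear speed of vase_136 above 0.65 m/s and contact force between the fingers and vase_136 below 0.05 N) or (linear speed of vase_108 above 0.65 m/s and contact force between the fingers and vase_108 below 0.05 N) or (linear speed of vase_80 above 0.65 m/s and contact force between the fingers and vase_80 below 0.05 N)).
It fails at once if a vase is tipped over (angle between any of vase_164, vase_136, vase_108, vase_80's own z axis and vertical above 0.8 rad).
It fails at once if the tallest vase is tipped or lifted out of its cell (angle between vase_tallest's own z axis and vertical above 0.25 rad or height (world z) of vase_tallest above 0.03 m).
It also fails if it takes over 120 s, if anything falls off the work surface, if the arm or the gripper's body presses on something with over 40 N, if the wrist force passes 120 N, or if a joint passes its speed limit or range.

## Robot

A 6-joint arm with a two-finger parallel gripper is mounted at the origin on the work surface. World frame = base frame: x ahead of the robot, y to its left, z up, the work surface at z = 0. Lengths are in m, angles in degrees, forces in N, time in s.
With the tool pointing down it reaches from about 0.3 to 0.875 m from the base axis. Payload 6.4 kg.
Tool frame: the origin (TCP) lies between the finger pads; the fingertips stand 8 mm ahead of it and the grasp point (between the pads) lies 11 mm behind it; z points along the fingers, y is the direction in which the jaws open and shut (so a half turn about z gives the same grasp; the last joint's range is limited). The gripper opens to 85 mm and grips with 20 to 120 N. Pads are 22 mm wide; open, the fingers measure 114 mm over their backs; the gripper's body (76 mm by 85 mm) begins 54 mm behind the grasp point. The pads swing forward as they close: fully open they stand 13 mm farther back than shut.
Start: joints at [-87.68, 10.359, 92.074, -0, 77.567, -11.82], TCP at [0.14, -0.558, 0.239] pointing down, gripper open.
Joint ranges: [-171.53, 171.53], [-51.25, 118.39], [17.06, 147.69], [-65.23, 245.23], [0, 150.52], [-178.68, 178.68]. Speed limits (degrees/s): [147.25, 147.25, 172.46, 180, 180, 180].

## Interface

Orientations are given as [roll, pitch, yaw] about the fixed x, y, z axes, in that order (R = Rz(yaw) Ry(pitch) Rx(roll)).
In Python, from bench import sensors, imaging, job, models gives the robot as it stands.
- The arm moves only by the tool arm_command, never from a script. Its argument "targets" is a list that holds one entry, the list of rows, each a list of 5 numbers: the opening, from 0 (shut) to 1 (fully open), then the shift along the tool's x, y, z in m, then the turn about the tool's z in degrees. In form: [[[gripper, tx, ty, tz, spin], ...]]. A call has 1 to 8 rows; each row is the pose to reach, as a shift and turn from the pose measured when the call began, along the tool's axes at that moment; what a row does not reach only later rows make up. A row lasts 1/12 s, in which the tool goes at most 41.7 mm and 7.16 degrees, less where a joint would pass 70% of its speed; a pose out of reach is approached as far as the arm can. A call with a gripper value outside its range is refused whole. The fingers move at their own pace and stop on an object; "grip_force" is the grip in N (left out, the last holds). Time passes only in rows, so rows that repeat a pose let the fingers close. It gives the time, the measured TCP pose, the force and the opening at its end, in the units of the state.
- sensors.state(): the state, without advancing time (a new reading comes with each control period).
- imaging.capture(name): name is "scene" or "top" or "wrist"; returns a dict with "img" (420x560x3 uint8, blue, green, red), "z_map" (420x560 float32, m along the optical axis (not along the pixel's ray), 0 where there is no reading), "fx", "fy", "cx", "cy" (pixels), "R" (3x3) and "t" (3): a world point X has camera coordinates R X + t; the wrist camera has in their place "tool_from_camera" (4x4, takes a point from camera to tool coordinates, whose origin is the TCP and whose axes are the flange's). Camera axes: x right, y down, z forward; pixel columns grow to the right and rows downward; lengths in m; the calibration is good to about 2 mm. A picture is of the moment at which its call begins: read the wrist's pose just before it.
- job.job_done(): hands the job in, once; it reports no verdict.
Trained networks look in a picture, given as the dict that the camera call returned (one of the last four; its "shot" number tells which), for a name from the list of things; names that differ only in an ending like _2 or _b are one class to them, and where a whole thing is asked for, a point or a joint stands for the part that bears it (a point fixed in the world has none). Each returns a list of dicts, best first, with "p" (0 to 1); they miss things now and then, are a little off and sometimes report something else, mostly with a low value. They report only what shows in the picture. A call takes as long as a camera call.
- models.masks_of(picture, label): "mask" (420x560 bool, what is visible of it).
- models.place_of(picture, label): "location" ([x, y, z] in m, in world coordinates, good to about 4 mm: a listed point, or the origin of a listed thing).
The state is a dict: "t": time; "q": joint angles; "qvel": joint speeds; "tau": joint torques, N m; "position": TCP position; "tool_rot": TCP orientation; "wrist_force": force on the tool from outside, world axes, zero at the start; "ft_torque": the same for the moment, N m; "finger_gap": finger opening in m.
Only numpy, scipy, OpenCV 4.12 (cv2) and the standard library are available. Lean on these libraries where they do the work, as an engineer would, in place of code of your own. Each camera call takes 0.05 s, during which the arm holds its last target. There are 200 camera calls.

## Working session

There is one attempt and no reset: what is moved stays moved. The work goes in short steps, Python scripts to look and compute and a tool call to move; the robot and the scene stay as the last step left them, time stands still between calls to the robot, and variables do not carry over. Pictures are saved under pics/ and viewed, about 12 in all and at most 16, crops included, and the job is handed in when it is done.

Besides the shell and the picture viewer there is one more tool, called after "Call:" by a JSON object that holds its "fn" and its "kwargs", one argument or row to a line. arm_command: Moves the arm, as the interface text tells. Its arguments: {"type":"object","properties":{"targets":{"type":"array","items":{"type":"array","items":{"type":"array","items":{"type":"number"}}}},"grip_force":{"type":"number"}},"required":["targets"]}

```bash
mkdir -p pics
python3 - <<'E'
from bench import sensors, imaging, models
import cv2,numpy as np
print(sensors.state())
for n in("scene","top"):
    c=imaging.capture(n); cv2.imwrite(f"pics/{n}0.png",c["img"])
    for l in("crate","vase_tallest","vase_164","vase_136","vase_108","vase_80","pad_a"):
        print(n,l,[(np.round(d["location"],3).tolist(),round(d["p"],2)) for d in models.place_of(c,l)][:6])
E
```

```text
{'t': 0.0, 'q': array([-8.76801932e+01,  1.04009321e+01,  9.21313721e+01,  2.74435201e-04,
        7.75652561e+01, -1.18187418e+01]), 'qvel': array([ 0.02934595, -0.00603642, -0.0233611 , -0.09060192,  0.07879514,
       -0.0397378 ]), 'tau': array([-1.06874231e-03, -4.44875157e+01, -3.51336622e+01, -4.40202302e-04,
        9.01429681e-03,  4.29312905e-06]), 'position': array([ 0.14046403, -0.55704082,  0.23839595]), 'tool_rot': array([-1.79904563e+02, -2.02441305e-02,  1.41384724e+01]), 'wrist_force': array([ 0.19112881, -0.07092441, -0.29421407]), 'ft_torque': array([ 0.00690489, -0.08210018,  0.01065917]), 'finger_gap': 0.08536135902089555}
scene crate [([0.614, -0.066, -0.0], 0.87)]
scene vase_tallest [([0.591, 0.093, 0.014], 0.74)]
scene vase_164 [([0.418, 0.171, 0.003], 0.96), ([0.407, -0.172, -0.004], 0.8), ([0.424, -0.062, 0.0], 0.79), ([0.446, 0.066, -0.001], 0.65), ([0.626, -0.226, 0.009], 0.19)]
scene vase_136 [([0.418, 0.171, 0.003], 0.96), ([0.407, -0.172, -0.004], 0.8), ([0.424, -0.062, 0.0], 0.79), ([0.446, 0.066, -0.001], 0.65), ([0.626, -0.226, 0.009], 0.19)]
scene v
[... 564 characters left out ...]
.63)]
top vase_164 [([0.413, 0.175, 0.0], 0.95), ([0.428, -0.064, 0.002], 0.67), ([0.412, -0.173, -0.005], 0.61), ([0.446, 0.062, -0.006], 0.57)]
top vase_136 [([0.413, 0.175, 0.0], 0.95), ([0.428, -0.064, 0.002], 0.67), ([0.412, -0.173, -0.005], 0.61), ([0.446, 0.062, -0.006], 0.57)]
top vase_108 [([0.413, 0.175, 0.0], 0.95), ([0.428, -0.064, 0.002], 0.67), ([0.412, -0.173, -0.005], 0.61), ([0.446, 0.062, -0.006], 0.57)]
top vase_80 [([0.413, 0.175, 0.0], 0.95), ([0.428, -0.064, 0.002], 0.67), ([0.412, -0.173, -0.005], 0.61), ([0.446, 0.062, -0.006], 0.57)]
top pad_a [([0.601, 0.018, 0.009], 0.77), ([0.613, -0.066, 0.008], 0.62), ([0.629, -0.226, 0.01], 0.6), ([0.623, -0.144, 0.008], 0.59)]
```

```bash
cat > h.py <<'E'
import numpy as np
def cloud(c):
    z=c["z_map"];v,u=np.indices(z.shape)
    P=np.stack([(u-c["cx"])/c["fx"]*z,(v-c["cy"])/c["fy"]*z,z],-1)
    P=P[z>0]
    return (P-c["t"])@c["R"]   # R^T (p-t)
E
python3 - <<'E'
from bench import imaging
from h import *
for n in("top","scene"):
    c=imaging.capture(n);W=cloud(c);print(n,"cam",-c["R"].T@c["t"])
    for p in[(.591,.093),(.415,.173),(.426,-.063),(.41,-.173),(.446,.064)]:
        m=(np.hypot(*(W[:,:2]-p).T)<.038)&(W[:,2]>.05);Q=W[m]
        h=np.percentile(Q[:,2],99.5);T=Q[(Q[:,2]>h-.006)]
        N=Q[(Q[:,2]>h-.025)&(Q[:,2]<h-.007)]
        print(p,"h",round(h,3),"top mid",np.round((T[:,:2].min(0)+T[:,:2].max(0))/2,4),np.round(np.ptp(T[:,:2],axis=0),3),len(T),len(N))
E
```

```text
top cam [ 0.44957297 -0.01099846  0.87786135]
(0.591, 0.093) h 0.203 top mid [0.5921 0.0933] [0.03  0.031] 298 23
(0.415, 0.173) h 0.112 top mid [0.4144 0.1705] [0.023 0.024] 162 11
(0.426, -0.063) h 0.084 top mid [ 0.4218 -0.0619] [0.022 0.022] 127 1
(0.41, -0.173) h 0.168 top mid [ 0.4079 -0.1714] [0.028 0.029] 256 15
(0.446, 0.064) h 0.14 top mid [0.4432 0.0639] [0.026 0.026] 203 0
scene cam [ 1.02822063 -0.4539801   0.47259672]
(0.591, 0.093) h 0.2 top mid [0.5916 0.0923] [0.03  0.031] 157 176
(0.415, 0.173) h 0.109 top mid [0.4141 0.1704] [0.027 0.025] 64 84
(0.426, -0.063) h 0.081 top mid [ 0.4226 -0.0618] [0.024 0.024] 88 94
(0.41, -0.173) h 0.164 top mid [ 0.4083 -0.1722] [0.029 0.03 ] 164 171
(0.446, 0.064) h 0.137 top mid [0.4431 0.0628] [0.027 0.027] 96 108
```

View pics/scene0.png

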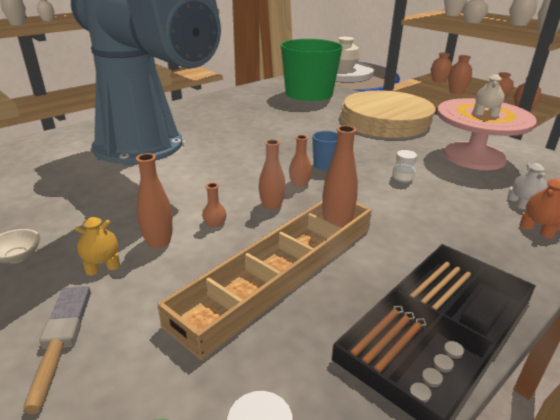

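View pics/top0.png

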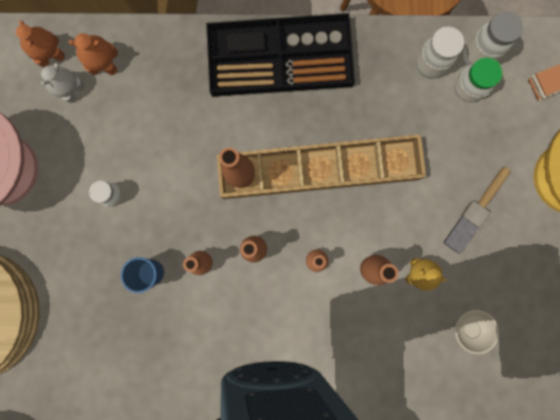

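The scene view shows the tallest vase in the far-left crate cell (340,180), four cork cells and the four loose vases: 164 at (154,200), 80 at (213,207), 136 at (272,175), 108 at (301,162). The top view agrees, and the depth heights match. I'm going above vase 164, with the jaws turned across the row.

Call:
{"fn": "arm_command", "kwargs": {
  "targets": [
    [[1, 0.353, -0.308, 0, -82], [1, 0.353, -0.308, 0, -82], [1, 0.353, -0.308, 0, -82], [1, 0.353, -0.308, 0, -82], [1, 0.353, -0.308, 0, -82], [1, 0.353, -0.308, 0, -82], [1, 0.353, -0.308, 0, -82], [1, 0.353, -0.308, 0, -82]]
  ],
  "grip_force": 30
}}

```text
t: 1.57
position: [0.3312, -0.282, 0.2396]
tool_rot: [180.0, 0.0, 71.8]
wrist_force: [-0.0, -1.1, 0.1]
finger_gap: 0.085
```

```bash
cat > go.py <<'E'
import sys,numpy as np
from bench import sensors
from scipy.spatial.transform import Rotation as R
s=sensors.state();Rm=R.from_euler("xyz",s["tool_rot"],degrees=True).as_matrix()
print(np.round(s["position"],4),np.round(s["tool_rot"],2),"gap",round(s["finger_gap"],4))
for a in sys.argv[1:]:
    t=np.array(eval(a));print(a,"->",np.round(Rm.T@(t-s["position"]),4))
print("spin to 96:",round(-((96-s["tool_rot"][2]+180)%360-180),2))
E
python3 go.py "(.408,-.172,.239)"
```

```text
[ 0.3312 -0.282   0.2396] [1.7995e+02 3.0000e-02 7.1760e+01] gap 0.085
(.408,-.172,.239) -> [0.1285 0.0385 0.0006]
spin to 96: -24.24
```

Call:
{"fn": "arm_command", "kwargs": {
  "targets": [
    [[1, 0.128, 0.038, 0, -24.2], [1, 0.128, 0.038, 0, -24.2], [1, 0.128, 0.038, 0, -24.2], [1, 0.128, 0.038, 0, -24.2], [1, 0.128, 0.038, 0, -24.2], [1, 0.128, 0.038, 0, -24.2], [1, 0.128, 0.038, 0, -24.2], [1, 0.128, 0.038, 0, -24.2]]
  ]
}}

```text
t: 2.23
position: [0.4068, -0.1735, 0.2395]
tool_rot: [180.0, 0.1, 95.8]
wrist_force: [-0.2, 1.3, -0.2]
finger_gap: 0.0852
```

```bash
python3 - <<'E'
from bench import imaging,sensors
from h import *
import cv2
from scipy.spatial.transform import Rotation as R
s=sensors.state();c=imaging.capture("wrist");cv2.imwrite("pics/w1.png",c["img"])
T=c["tool_from_camera"];M=R.from_euler("xyz",s["tool_rot"],degrees=True).as_matrix()@T[:3,:3]
t=s["position"]+R.from_euler("xyz",s["tool_rot"],degrees=True).as_matrix()@T[:3,3]
c["R"]=M.T;c["t"]=-M.T@t;W=cloud(c)
Q=W[(np.hypot(*(W[:,:2]-(.408,-.172)).T)<.03)&(W[:,2]>.14)&(W[:,2]<.18)]
print(len(Q)); h=np.percentile(Q[:,2],99);T=Q[Q[:,2]>h-.004];print(h,(T.min(0)+T.max(0))/2,np.ptp(T,axis=0))
E
python3 go.py "(.408,-.172,.140)"
```

```text
1286
0.16474525707158266 [ 0.40846363 -0.17215424  0.16298141] [0.02960784 0.02952387 0.00423462]
[ 0.4068 -0.1735  0.2395] [1.7998e+02 6.0000e-02 9.5780e+01] gap 0.0852
(.408,-.172,.140) -> [0.0015 0.0013 0.0995]
spin to 96: -0.22
```

View pics/w1.png

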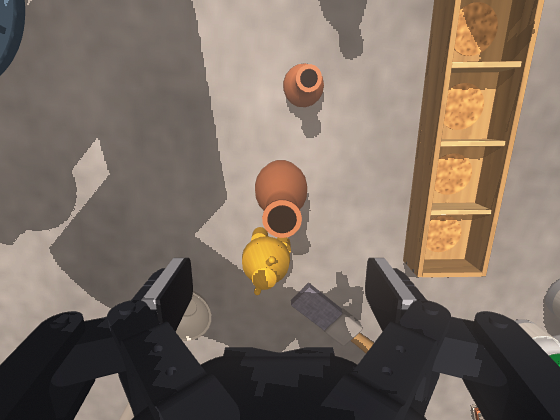

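The wrist view shows the lip of vase 164 at (282,218), centred between the fingers at (0.4085, -0.172). That matches the other cameras. Descending and gripping.

Call:
{"fn": "arm_command", "kwargs": {
  "targets": [
    [[1, 0.001, 0.001, 0.025, 0], [1, 0.001, 0.002, 0.055, 0], [1, 0.001, 0.002, 0.08, 0], [1, 0.001, 0.002, 0.099, 0], [1, 0.001, 0.002, 0.099, 0], [0.5, 0.001, 0.002, 0.099, 0], [0.2, 0.001, 0.002, 0.099, 0], [0, 0.001, 0.002, 0.099, 0]]
  ],
  "grip_force": 30
}}

```text
t: 2.95
position: [0.4096, -0.1736, 0.1422]
tool_rot: [179.9, 0.2, 95.7]
wrist_force: [0.1, 0.2, -0.7]
finger_gap: 0.0512
```

Call:
{"fn": "arm_command", "kwargs": {
  "targets": [
    [[0, 0, 0, 0, 0], [0, 0, 0, 0, 0], [0, 0, 0, 0, 0], [0, 0, 0, 0, 0], [0, 0, 0, 0, 0]]
  ]
}}

```text
t: 3.37
position: [0.4107, -0.1745, 0.144]
tool_rot: [179.7, 0.3, 95.7]
wrist_force: [-0.8, 1.0, 6.3]
finger_gap: 0.0275
```

```bash
python3 go.py "(.409,-.172,.24)" "(.603,.016,.245)"
```

```text
[ 0.4107 -0.1745  0.144 ] [179.72   0.32  95.73] gap 0.0275
(.409,-.172,.24) -> [ 0.0021 -0.001  -0.0961]
(.603,.016,.245) -> [ 0.1697  0.2108 -0.101 ]
spin to 96: -0.27
```

Call:
{"fn": "arm_command", "kwargs": {
  "targets": [
    [[0, 0, 0, 0, 0], [0, 0, 0, -0.005, 0], [0, 0, 0, -0.015, 0], [0, 0, 0, -0.035, 0], [0, 0, 0, -0.06, 0], [0, 0, 0, -0.08, 0], [0, 0, 0, -0.096, 0], [0, 0, 0, -0.096, 0]]
  ],
  "grip_force": 40
}}

```text
t: 4.03
position: [0.4118, -0.1751, 0.2442]
tool_rot: [179.4, 0.6, 95.7]
wrist_force: [0.5, -0.5, -1.8]
finger_gap: 0.0269
```

```bash
cat > chk.py <<'E'
# scene+wrist look at the held vase: lip height (wrist), tilt and axis from scene cloud
import sys;from bench import imaging,sensors
from h import *
import cv2
s=sensors.state();p=s["position"];c=imaging.capture("scene");cv2.imwrite("pics/"+sys.argv[1]+".png",c["img"])
L=float(sys.argv[2]);W=cloud(c);Q=W[(np.hypot(*(W[:,:2]-p[:2]).T)<.045)&(W[:,2]<p[2]-.03)&(W[:,2]>p[2]-L)]
print(p,"force",s["wrist_force"],"gap",s["finger_gap"],"lowest held pt",np.percentile(Q[:,2],[0,.5,1,2]))
E
python3 chk.py s1 .155; python3 go.py "(.603,.016,.245)"
```

```text
[ 0.41183238 -0.17512032  0.24418008] force [ 0.45763301 -0.48312314 -1.8222043 ] gap 0.02690231404012743 lowest held pt [0.09863204 0.10052163 0.1017997  0.10354151]
[ 0.4111 -0.1746  0.242 ] [179.54   0.49  95.74] gap 0.0272
(.603,.016,.245) -> [ 0.1704  0.21   -0.0028]
spin to 96: -0.26
```

View pics/s1.png

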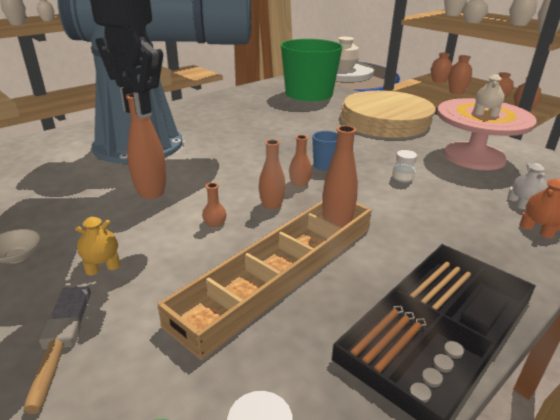

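The scene shows vase 164 held upright at (145,150), clear of everything. Carrying it over to the cell next to the tallest.

Call:
{"fn": "arm_command", "kwargs": {
  "targets": [
    [[0, 0.012, 0.015, 0, 0], [0, 0.035, 0.042, 0, -0.2], [0, 0.06, 0.072, 0, -0.2], [0, 0.085, 0.102, 0, -0.2], [0, 0.11, 0.134, -0.002, -0.2], [0, 0.132, 0.163, -0.003, -0.2], [0, 0.15, 0.185, -0.003, -0.2], [0, 0.16, 0.198, -0.003, -0.2]]
  ]
}}

```text
t: 4.75
position: [0.5929, 0.0075, 0.2431]
tool_rot: [179.7, 0.4, 96.1]
wrist_force: [-0.0, 0.3, -2.9]
finger_gap: 0.0272
```

```bash
python3 go.py "(.603,.016,.243)"
```

```text
[0.5929 0.0075 0.2431] [179.66   0.39  96.07] gap 0.0272
(.603,.016,.243) -> [0.0074 0.0109 0.0001]
spin to 96: 0.07
```

Call:
{"fn": "arm_command", "kwargs": {
  "targets": [
    [[0, 0.004, 0.007, 0, 0], [0, 0.007, 0.011, 0, 0], [0, 0.007, 0.011, 0.005, 0], [0, 0.007, 0.011, 0.015, 0], [0, 0.007, 0.011, 0.025, 0], [0, 0.007, 0.011, 0.03, 0], [0, 0.007, 0.011, 0.03, 0]]
  ]
}}

```text
t: 5.33
position: [0.6016, 0.0148, 0.2107]
tool_rot: [179.9, 0.3, 96.0]
wrist_force: [-1.3, -0.3, -3.5]
finger_gap: 0.0271
```

```bash
python3 - <<'E'
from bench import imaging,sensors,models
from h import *
import cv2
s=sensors.state();print(s["position"])
for n in("scene","top"):
    c=imaging.capture(n);cv2.imwrite(f"pics/{n}2.png",c["img"])
    for l in("vase_164","vase_tallest","crate"):print(n,l,[(np.round(d["location"],3).tolist(),round(d["p"],2)) for d in models.place_of(c,l)][:5])
E
python3 go.py "(.603,.016,.153)"
```

```text
[0.60155886 0.01482147 0.2106565 ]
scene vase_164 [([0.444, 0.066, 0.002], 0.77), ([0.597, 0.018, 0.062], 0.68), ([0.414, 0.169, 0.0], 0.61), ([0.425, -0.059, 0.0], 0.6)]
scene vase_tallest [([0.589, 0.094, 0.014], 0.86), ([0.416, 0.171, 0.001], 0.75)]
scene crate [([0.612, -0.062, 0.001], 0.74)]
top vase_164 [([0.428, -0.065, -0.0], 0.74), ([0.599, 0.015, 0.067], 0.68), ([0.602, 0.016, 0.008], 0.66)]
top vase_tallest [([0.591, 0.092, 0.009], 0.89)]
top crate [([0.611, -0.062, -0.005], 0.79)]
[0.6036 0.0153 0.2137] [179.61   0.41  96.07] gap 0.027
(.603,.016,.153) -> [ 0.0011 -0.0009  0.0607]
spin to 96: 0.07
```

View pics/scene2.png

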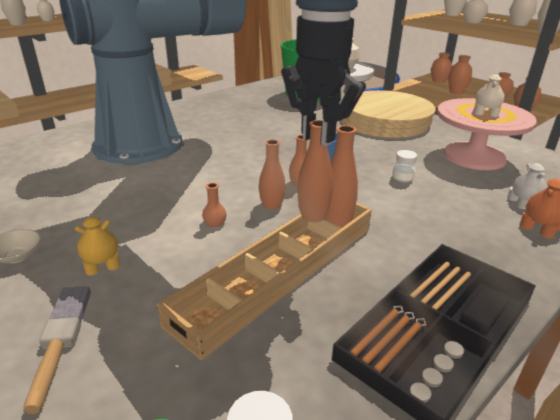

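Vase 164 hangs just above the cell, with its foot at about (0.599, 0.016, 0.064), between divider and tallest. Lowering it.

Call:
{"fn": "arm_command", "kwargs": {
  "targets": [
    [[0, 0.001, 0.001, 0.005, 0], [0, 0.001, 0.001, 0.015, 0], [0, 0.001, 0.001, 0.025, 0], [0, 0.001, 0.001, 0.035, 0], [0, 0.001, 0.001, 0.043, 0], [0, 0.001, 0.001, 0.049, 0], [0, 0.001, 0.001, 0.052, 0], [0, 0.001, 0.001, 0.052, 0]]
  ]
}}

```text
t: 6.4
position: [0.6042, 0.0162, 0.1604]
tool_rot: [179.7, 0.4, 96.1]
wrist_force: [1.0, -0.8, -3.1]
finger_gap: 0.0273
```

Call:
{"fn": "arm_command", "kwargs": {
  "targets": [
    [[0, 0, 0, 0.002, 0], [0, 0, 0, 0.004, 0], [0, 0, 0, 0.006, 0], [0, 0, 0, 0.008, 0], [0, 0, 0, 0.008, 0]]
  ]
}}

```text
t: 6.82
position: [0.6043, 0.0161, 0.1523]
tool_rot: [179.7, 0.4, 96.1]
wrist_force: [0.1, -0.8, -2.4]
finger_gap: 0.027
```

Call:
{"fn": "arm_command", "kwargs": {
  "targets": [
    [[0, 0, 0, 0.001, 0], [0, 0, 0, 0.002, 0], [0, 0, 0, 0.003, 0], [0, 0, 0, 0.003, 0]]
  ]
}}

```text
t: 7.15
position: [0.606, 0.0158, 0.1521]
tool_rot: [179.5, 0.5, 96.1]
wrist_force: [-1.7, 0.5, 10.0]
finger_gap: 0.0269
```

Call:
{"fn": "arm_command", "kwargs": {
  "targets": [
    [[0.3, 0, 0, -0.001, 0], [0.45, 0, 0, -0.001, 0], [0.6, 0, 0, -0.001, 0], [0.8, 0, 0, -0.001, 0], [1, 0, 0, -0.001, 0], [1, 0, 0, -0.001, 0], [1, 0, 0, -0.001, 0], [1, 0, 0, -0.001, 0]]
  ]
}}

```text
t: 7.82
position: [0.6059, 0.0158, 0.153]
tool_rot: [179.5, 0.5, 96.1]
wrist_force: [0.2, 0.2, -0.3]
finger_gap: 0.0858
```

Call:
{"fn": "arm_command", "kwargs": {
  "targets": [
    [[1, 0, 0, -0.01, 0], [1, 0, 0, -0.03, 0], [1, 0, 0, -0.055, 0], [1, 0, 0, -0.08, 0], [1, 0, 0, -0.1, 0], [1, 0, 0, -0.1, 0]]
  ]
}}

```text
t: 8.32
position: [0.6076, 0.0162, 0.2594]
tool_rot: [179.0, 0.6, 96.1]
wrist_force: [0.2, -0.7, 0.9]
finger_gap: 0.0854
```

```bash
cat > look.py <<'E'
import sys
from bench import imaging,models
from h import *
import cv2
ps=[eval(a) for a in sys.argv[2:]]
for n in("scene","top"):
    c=imaging.capture(n);cv2.imwrite(f"pics/{n}{sys.argv[1]}.png",c["img"])
    print(n,[(np.round(d["location"],3).tolist(),round(d["p"],2)) for d in models.place_of(c,"vase_164")+models.place_of(c,"vase_tallest")[:1]])
    W=cloud(c)
    for p in ps:
        Q=W[(np.hypot(*(W[:,:2]-p).T)<.035)&(W[:,2]>.055)&(W[:,2]<.22)];h=np.percentile(Q[:,2],99.5);T=Q[Q[:,2]>h-.006]
        print(p,"h",round(h,3),"lip",np.round((T[:,:2].min(0)+T[:,:2].max(0))/2,4),np.round(np.ptp(T[:,:2],axis=0),3))
E
python3 go.py "(.443,.063,.25)"; python3 look.py 3 "(.604,.016)" "(.591,.093)"
```

```text
[0.6076 0.0162 0.2594] [178.97   0.6   96.08] gap 0.0854
(.443,.063,.25) -> [ 0.0641 -0.1588  0.0058]
spin to 96: 0.08
scene [([0.445, 0.066, 0.0], 0.72), ([0.424, -0.058, -0.003], 0.65), ([0.608, 0.021, 0.005], 0.59), ([0.593, 0.094, 0.011], 0.84)]
(0.604, 0.016) h 0.173 lip [0.6048 0.0177] [0.03  0.031]
(0.591, 0.093) h 0.201 lip [0.5916 0.0933] [0.03  0.033]
top [([0.424, -0.065, 0.002], 0.74), ([0.606, 0.017, 0.002], 0.55), ([0.594, 0.093, 0.01], 0.83)]
(0.604, 0.016) h 0.172 lip [0.6157 0.0078] [0. 0.]
(0.591, 0.093) h 0.204 lip [0.5922 0.0934] [0.03  0.031]
```

164 stands in its cell at (0.605, 0.0175), lip at 172 mm, and the tallest hasn't moved. On to vase 136.

Call:
{"fn": "arm_command", "kwargs": {
  "targets": [
    [[1, 0.015, -0.035, 0, 0], [1, 0.03, -0.075, 0, 0], [1, 0.045, -0.11, 0.002, 0], [1, 0.06, -0.145, 0.004, 0], [1, 0.064, -0.159, 0.006, 0], [1, 0.064, -0.159, 0.006, 0], [1, 0.064, -0.159, 0.006, 0]]
  ]
}}

```text
t: 9.2
position: [0.4389, 0.0635, 0.2436]
tool_rot: [179.6, 0.4, 96.1]
wrist_force: [0.1, -0.3, 1.1]
finger_gap: 0.0851
```

```bash
python3 go.py "(.4432,.0632,.113)"
```

```text
[0.4389 0.0635 0.2436] [179.64   0.42  96.1 ] gap 0.0851
(.4432,.0632,.113) -> [0.0002 0.0034 0.1306]
spin to 96: 0.1
```

Call:
{"fn": "arm_command", "kwargs": {
  "targets": [
    [[1, 0, 0.003, 0.03, 0], [1, 0, 0.003, 0.06, 0], [1, 0, 0.003, 0.09, 0], [1, 0, 0.003, 0.115, 0], [1, 0, 0.003, 0.13, 0], [1, 0, 0.003, 0.13, 0], [1, 0, 0.003, 0.13, 0]]
  ]
}}

```text
t: 9.78
position: [0.4432, 0.0626, 0.1129]
tool_rot: [179.8, 0.4, 96.1]
wrist_force: [0.2, 0.7, -0.1]
finger_gap: 0.0852
```

```bash
python3 go.py "(.4432,.0632,.112)"
```

```text
[0.4432 0.0626 0.1129] [179.77   0.39  96.06] gap 0.0852
(.4432,.0632,.112) -> [0.0006 0.0001 0.0009]
spin to 96: 0.06
```

Call:
{"fn": "arm_command", "kwargs": {
  "targets": [
    [[0.6, 0, 0, 0, 0], [0.3, 0, 0, 0, 0], [0, 0, 0, 0, 0], [0, 0, 0, 0, 0], [0, 0, 0, 0, 0], [0, 0, 0, 0, 0], [0, 0, 0, 0, 0], [0, 0, 0, 0, 0]]
  ],
  "grip_force": 30
}}

```text
t: 10.45
position: [0.444, 0.0626, 0.1137]
tool_rot: [179.7, 0.4, 96.1]
wrist_force: [0.1, 0.5, 6.4]
finger_gap: 0.0261
```

Call:
{"fn": "arm_command", "kwargs": {
  "targets": [
    [[0, 0, 0, 0, 0], [0, 0, 0, -0.005, 0], [0, 0, 0, -0.015, 0], [0, 0, 0, -0.035, 0], [0, 0, 0, -0.06, 0], [0, 0, 0, -0.08, 0], [0, 0, 0, -0.09, 0], [0, 0, 0, -0.09, 0]]
  ]
}}

```text
t: 11.12
position: [0.4449, 0.0631, 0.2065]
tool_rot: [179.4, 0.5, 96.1]
wrist_force: [1.1, 0.1, -1.7]
finger_gap: 0.0254
```

```bash
python3 chk.py s4 .125; python3 go.py "(.612,-.065,.203)"
```

```text
[0.44493336 0.0630555  0.20648875] force [ 1.08807172  0.07897616 -1.73999153] gap 0.025397509896558406 lowest held pt [0.09177478 0.09328933 0.09416432 0.0953635 ]
[0.4439 0.0631 0.2046] [179.53   0.44  96.07] gap 0.0253
(.612,-.065,.203) -> [-0.1452  0.1535  0.004 ]
spin to 96: 0.07
```

Call:
{"fn": "arm_command", "kwargs": {
  "targets": [
    [[0, -0.012, 0.006, 0, 0], [0, -0.035, 0.018, 0, 0], [0, -0.065, 0.03, 0, 0], [0, -0.095, 0.046, 0, 0], [0, -0.122, 0.065, 0, 0], [0, -0.14, 0.09, 0, 0], [0, -0.147, 0.12, 0, 0], [0, -0.146, 0.143, 0, 0]]
  ]
}}

```text
t: 11.83
position: [0.6028, -0.07, 0.2046]
tool_rot: [179.7, 0.4, 95.9]
wrist_force: [-0.0, 0.5, -0.7]
finger_gap: 0.0255
```

```bash
python3 go.py "(.612,-.065,.203)"
```

```text
[ 0.6028 -0.07    0.2046] [179.65   0.43  95.88] gap 0.0255
(.612,-.065,.203) -> [0.0041 0.0097 0.0016]
spin to 96: -0.12
```

Call:
{"fn": "arm_command", "kwargs": {
  "targets": [
    [[0, 0.003, 0.006, 0, 0], [0, 0.004, 0.01, 0.002, 0], [0, 0.004, 0.01, 0.012, 0], [0, 0.004, 0.01, 0.025, 0], [0, 0.004, 0.01, 0.035, 0], [0, 0.004, 0.01, 0.038, 0], [0, 0.004, 0.01, 0.038, 0]]
  ]
}}

```text
t: 12.42
position: [0.6108, -0.0649, 0.1645]
tool_rot: [179.8, 0.4, 95.9]
wrist_force: [-0.3, -0.1, -0.7]
finger_gap: 0.0256
```

```bash
python3 look.py 5 "(.604,.016)" ; python3 go.py "(.612,-.065,.130)"
```

```text
scene [([0.608, 0.017, 0.004], 0.86), ([0.423, -0.062, -0.002], 0.84), ([0.609, -0.059, 0.054], 0.72), ([0.416, 0.17, 0.003], 0.65), ([0.594, 0.09, 0.011], 0.68)]
(0.604, 0.016) h 0.173 lip [0.6067 0.0174] [0.027 0.029]
top [([0.41, 0.171, 0.002], 0.88), ([0.605, 0.017, 0.004], 0.79), ([0.613, -0.062, -0.005], 0.58), ([0.619, -0.066, 0.05], 0.48), ([0.593, 0.092, 0.005], 0.82)]
(0.604, 0.016) h 0.175 lip [0.604 0.01 ] [0.024 0.012]
[ 0.613  -0.0655  0.1675] [179.57   0.47  95.87] gap 0.0253
(.612,-.065,.130) -> [ 0.0009 -0.0012  0.0375]
spin to 96: -0.13
```

View pics/scene5.png

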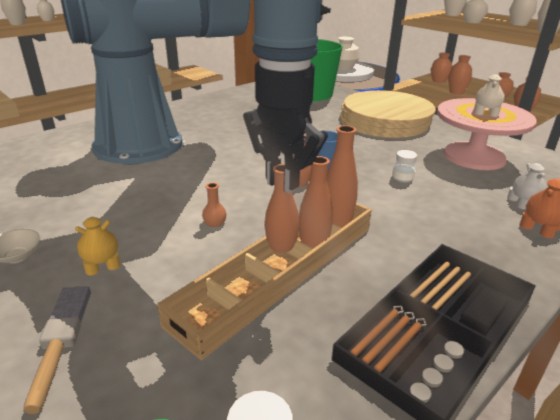

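Vase 136 is over the second cell, upright at (283,210), and 164 is standing. Lowering.

Call:
{"fn": "arm_command", "kwargs": {
  "targets": [
    [[0, 0, 0, 0.006, 0], [0, 0, 0, 0.015, 0], [0, 0, 0, 0.024, 0], [0, 0, 0, 0.031, 0], [0, 0, 0, 0.036, 0], [0, 0, 0, 0.039, 0], [0, 0, 0, 0.041, 0], [0, 0, 0, 0.041, 0]]
  ]
}}

```text
t: 13.38
position: [0.6131, -0.0657, 0.1259]
tool_rot: [179.6, 0.4, 95.9]
wrist_force: [0.2, -0.1, -1.9]
finger_gap: 0.0257
```

Call:
{"fn": "arm_command", "kwargs": {
  "targets": [
    [[0, 0, 0, 0.001, 0], [0, 0, 0, 0.002, 0], [0, 0, 0, 0.003, 0], [0, 0, 0, 0.004, 0], [0, 0, 0, 0.005, 0], [0, 0, 0, 0.005, 0]]
  ]
}}

```text
t: 13.88
position: [0.6139, -0.066, 0.1218]
tool_rot: [179.5, 0.5, 95.9]
wrist_force: [-1.0, 0.9, 3.7]
finger_gap: 0.0256
```

Contact; releasing.

Call:
{"fn": "arm_command", "kwargs": {
  "targets": [
    [[0.3, 0, 0, 0, 0], [0.45, 0, 0, 0, 0], [0.6, 0, 0, 0, 0], [0.8, 0, 0, 0, 0], [1, 0, 0, 0, 0], [1, 0, 0, 0, 0], [1, 0, 0, 0, 0], [1, 0, 0, 0, 0]]
  ]
}}

```text
t: 14.55
position: [0.6139, -0.066, 0.1218]
tool_rot: [179.5, 0.5, 95.9]
wrist_force: [-0.9, -0.9, -0.2]
finger_gap: 0.0855
```

Call:
{"fn": "arm_command", "kwargs": {
  "targets": [
    [[1, 0, 0, -0.01, 0], [1, 0, 0, -0.03, 0], [1, 0, 0, -0.055, 0], [1, 0, 0, -0.085, 0], [1, 0, 0, -0.115, 0], [1, 0, 0, -0.13, 0], [1, 0, 0, -0.13, 0]]
  ]
}}

```text
t: 15.13
position: [0.6151, -0.0656, 0.258]
tool_rot: [179.0, 0.7, 95.9]
wrist_force: [0.4, 0.4, 0.7]
finger_gap: 0.0855
```

```bash
python3 go.py "(.4143,.1705,.24)"; python3 look.py 6 "(.604,.016)" "(.612,-.065)"
```

```text
[ 0.6151 -0.0656  0.258 ] [179.02   0.7   95.88] gap 0.0855
(.4143,.1705,.24) -> [ 0.2556 -0.1758  0.0119]
spin to 96: -0.12
scene [([0.605, 0.015, 0.004], 0.95), ([0.417, 0.169, 0.002], 0.76), ([0.425, -0.06, -0.0], 0.73), ([0.616, -0.063, 0.009], 0.69), ([0.592, 0.095, 0.011], 0.78)]
(0.604, 0.016) h 0.173 lip [0.6055 0.018 ] [0.031 0.03 ]
(0.612, -0.065) h 0.145 lip [ 0.6137 -0.0643] [0.028 0.029]
top [([0.619, -0.067, 0.004], 0.73), ([0.607, 0.017, 0.005], 0.62), ([0.413, 0.174, 0.0], 0.58)]
(0.604, 0.016) h 0.176 lip [0.6052 0.0168] [0.029 0.025]
(0.612, -0.065) h 0.147 lip [ 0.6137 -0.0631] [0.027 0.021]
```

Call:
{"fn": "arm_command", "kwargs": {
  "targets": [
    [[1, 0.025, -0.018, 0, 0], [1, 0.06, -0.042, 0, 0], [1, 0.095, -0.066, 0, 0], [1, 0.13, -0.09, 0, 0], [1, 0.165, -0.114, 0, 0], [1, 0.2, -0.138, 0.005, 0], [1, 0.235, -0.162, 0.01, 0], [1, 0.2556, -0.1758, 0.012, 0]]
  ]
}}

```text
t: 16.1
position: [0.4076, 0.1732, 0.2335]
tool_rot: [179.9, 0.4, 95.9]
wrist_force: [0.7, 0.1, -0.3]
finger_gap: 0.0854
```

Call:
{"fn": "arm_command", "kwargs": {
  "targets": [
    [[1, 0, 0, 0, 0], [1, 0, 0, 0, 0]]
  ]
}}

```text
t: 16.27
position: [0.4059, 0.1741, 0.2323]
tool_rot: [180.0, 0.4, 96.1]
wrist_force: [0.6, -0.1, 0.2]
finger_gap: 0.0854
```

```bash
python3 go.py "(.4143,.1705,.085)"
```

```text
[0.4059 0.1741 0.2323] [179.99   0.39  96.11] gap 0.0854
(.4143,.1705,.085) -> [-0.0035  0.008   0.1474]
spin to 96: 0.11
```

Call:
{"fn": "arm_command", "kwargs": {
  "targets": [
    [[1, -0.0035, 0.008, 0.02, 0], [1, -0.0035, 0.008, 0.05, 0], [1, -0.0035, 0.008, 0.085, 0], [1, -0.0035, 0.008, 0.115, 0], [1, -0.0035, 0.008, 0.138, 0], [1, -0.0035, 0.008, 0.147, 0], [1, -0.0035, 0.008, 0.147, 0], [1, -0.0035, 0.008, 0.147, 0]]
  ]
}}

```text
t: 16.93
position: [0.4152, 0.1699, 0.0856]
tool_rot: [-180.0, 0.4, 96.0]
wrist_force: [-0.1, -0.4, -0.0]
finger_gap: 0.0851
```

```bash
python3 go.py "(.4143,.1705,.085)"
```

```text
[0.4152 0.1699 0.0856] [-180.      0.4    96.05] gap 0.0851
(.4143,.1705,.085) -> [ 0.0007 -0.0008  0.0006]
spin to 96: 0.05
```

Call:
{"fn": "arm_command", "kwargs": {
  "targets": [
    [[0.6, 0, -0.001, 0, 0], [0.3, 0, -0.001, 0, 0], [0, 0, -0.001, 0, 0], [0, 0, -0.001, 0, 0], [0, 0, -0.001, 0, 0], [0, 0, -0.001, 0, 0], [0, 0, -0.001, 0, 0], [0, 0, -0.001, 0, 0]]
  ],
  "grip_force": 25
}}

```text
t: 17.6
position: [0.415, 0.1699, 0.0863]
tool_rot: [179.9, 0.4, 96.1]
wrist_force: [-0.0, -0.3, 6.2]
finger_gap: 0.0236
```

Call:
{"fn": "arm_command", "kwargs": {
  "targets": [
    [[0, 0, 0, 0, 0], [0, 0, 0, -0.005, 0], [0, 0, 0, -0.015, 0], [0, 0, 0, -0.035, 0], [0, 0, 0, -0.065, 0], [0, 0, 0, -0.09, 0], [0, 0, 0, -0.105, 0], [0, 0, 0, -0.105, 0]]
  ]
}}

```text
t: 18.27
position: [0.417, 0.171, 0.1955]
tool_rot: [179.5, 0.4, 96.1]
wrist_force: [0.9, 0.3, -1.1]
finger_gap: 0.0235
```

```bash
python3 chk.py s7 .1; python3 go.py "(.62,-.145,.19)"
```

```text
[0.41695287 0.17102549 0.19551008] force [ 0.85953814  0.30409266 -1.06590666] gap 0.02345210668055271 lowest held pt [0.10829055 0.10898912 0.10966507 0.11079246]
[0.4158 0.1708 0.1933] [179.67   0.4   96.06] gap 0.0236
(.62,-.145,.19) -> [-0.3356  0.1696  0.0066]
spin to 96: 0.06
```

Call:
{"fn": "arm_command", "kwargs": {
  "targets": [
    [[0, -0.015, 0.003, 0, 0], [0, -0.045, 0.008, 0, 0], [0, -0.08, 0.015, 0, 0], [0, -0.115, 0.022, 0, 0], [0, -0.15, 0.03, 0, 0], [0, -0.185, 0.037, 0, 0], [0, -0.22, 0.045, 0, 0], [0, -0.255, 0.055, 0, 0]]
  ]
}}

```text
t: 18.98
position: [0.4963, -0.0782, 0.1934]
tool_rot: [179.8, 0.3, 96.0]
wrist_force: [0.6, -0.1, -1.7]
finger_gap: 0.0235
```

```bash
python3 go.py "(.62,-.145,.19)"
```

```text
[ 0.4963 -0.0782  0.1934] [179.84   0.3   96.05] gap 0.0235
(.62,-.145,.19) -> [-0.0794  0.116   0.0042]
spin to 96: 0.05
```

Call:
{"fn": "arm_command", "kwargs": {
  "targets": [
    [[0, -0.03, 0.012, 0, 0], [0, -0.055, 0.03, 0, 0], [0, -0.073, 0.055, 0.001, 0], [0, -0.079, 0.085, 0.002, 0], [0, -0.079, 0.106, 0.003, 0], [0, -0.079, 0.116, 0.004, 0], [0, -0.079, 0.116, 0.004, 0], [0, -0.079, 0.116, 0.004, 0]]
  ]
}}

```text
t: 19.65
position: [0.6188, -0.144, 0.1877]
tool_rot: [-179.9, 0.2, 96.1]
wrist_force: [-0.1, 0.1, -1.7]
finger_gap: 0.0235
```

```bash
python3 go.py "(.6205,-.1445,.102)"
```

```text
[ 0.6188 -0.144   0.1877] [-179.95    0.19   96.07] gap 0.0235
(.6205,-.1445,.102) -> [-0.0004  0.0017  0.0857]
spin to 96: 0.07
```

Call:
{"fn": "arm_command", "kwargs": {
  "targets": [
    [[0, 0, 0.001, 0.008, 0], [0, 0, 0.001, 0.022, 0], [0, 0, 0.001, 0.037, 0], [0, 0, 0.001, 0.052, 0], [0, 0, 0.001, 0.066, 0], [0, 0, 0.001, 0.077, 0], [0, 0, 0.001, 0.083, 0], [0, 0, 0.001, 0.085, 0]]
  ]
}}

```text
t: 20.32
position: [0.6187, -0.1439, 0.101]
tool_rot: [-179.8, 0.1, 96.1]
wrist_force: [-0.0, -0.2, -1.3]
finger_gap: 0.0237
```

Call:
{"fn": "arm_command", "kwargs": {
  "targets": [
    [[0, 0, 0, 0.001, 0], [0, 0, 0, 0.002, 0], [0, 0, 0, 0.003, 0], [0, 0, 0, 0.004, 0], [0, 0, 0, 0.004, 0]]
  ]
}}

```text
t: 20.73
position: [0.6189, -0.144, 0.0974]
tool_rot: [-179.9, 0.1, 96.1]
wrist_force: [-0.8, 0.4, -1.1]
finger_gap: 0.0237
```

Call:
{"fn": "arm_command", "kwargs": {
  "targets": [
    [[0, 0, 0, 0.001, 0], [0, 0, 0, 0.002, 0], [0, 0, 0, 0.003, 0], [0, 0, 0, 0.004, 0], [0, 0, 0, 0.004, 0]]
  ]
}}

```text
t: 21.15
position: [0.6197, -0.1443, 0.0945]
tool_rot: [-179.9, 0.2, 96.1]
wrist_force: [-0.3, 1.0, 4.9]
finger_gap: 0.024
```

Contact; releasing.

Call:
{"fn": "arm_command", "kwargs": {
  "targets": [
    [[0.3, 0, 0, 0, 0], [0.45, 0, 0, 0, 0], [0.6, 0, 0, 0, 0], [0.8, 0, 0, 0, 0], [1, 0, 0, 0, 0], [1, 0, 0, 0, 0], [1, 0, 0, 0, 0], [1, 0, 0, 0, 0]]
  ]
}}

```text
t: 21.82
position: [0.6197, -0.1443, 0.0945]
tool_rot: [-179.9, 0.2, 96.1]
wrist_force: [0.6, 0.1, -0.2]
finger_gap: 0.0855
```

Call:
{"fn": "arm_command", "kwargs": {
  "targets": [
    [[1, 0, 0, -0.01, 0], [1, 0, 0, -0.03, 0], [1, 0, 0, -0.055, 0], [1, 0, 0, -0.085, 0], [1, 0, 0, -0.1, 0], [1, 0, 0, -0.1, 0], [1, 0, 0, -0.1, 0]]
  ]
}}

```text
t: 22.4
position: [0.6204, -0.1442, 0.1962]
tool_rot: [179.9, 0.3, 96.1]
wrist_force: [0.0, -0.8, -0.6]
finger_gap: 0.0851
```

```bash
python3 go.py "(.4223,-.062,.19)"; python3 look.py 8 "(.604,.016)" "(.612,-.065)" "(.62,-.144)" "(.4223,-.062)"
```

```text
[ 0.6204 -0.1442  0.1962] [179.91   0.27  96.07] gap 0.0851
(.4223,-.062,.19) -> [ 0.1027 -0.1883  0.0054]
spin to 96: 0.07
scene [([0.422, -0.06, -0.001], 0.95), ([0.604, 0.018, 0.007], 0.81), ([0.615, -0.064, 0.008], 0.73), ([0.619, -0.139, 0.012], 0.56), ([0.59, 0.092, 0.011], 0.61)]
(0.604, 0.016) h 0.173 lip [0.6056 0.0183] [0.03  0.029]
(0.612, -0.065) h 0.145 lip [ 0.6138 -0.0642] [0.028 0.029]
(0.62, -0.144) h 0.117 lip [ 0.6182 -0.142 ] [0.028 0.026]
(0.4223, -0.062) h 0.081 lip [ 0.4221 -0.062 ] [0.025 0.023]
top [([0.615, -0.068, 0.004], 0.8), ([0.605, 0.016, 0.006], 0.59), ([0.617, -0.142, 0.011], 0.56), ([0.59, 0.095, 0.008], 0.24), ([0.588, 0.092, 0.008], 0.66)]
(0.604, 0.016) h 0.175 lip [0.6051 0.0186] [0.029 0.029]
(0.612, -0.065) h 0.147 lip [ 0.6157 -0.0596] [0.023 0.014]
(0.62, -0.144) h 0.12 lip [ 0.6249 -0.1438] [0.013 0.023]Traceback (most recent call last):
  File "look.py", line 11, in <module>
    Q=W[(np.hypot(*(W[:,:2]-p).T)<.035)&(W[:,2]>.055)&(W[:,2]<.22)];h=np.percentile(Q[:,2],99.5);T=Q[Q[:,2]>h-.006]
                                                                      ~~~~~~~~~~~~~^^^^^^^^^^^^^
    return _quantile_unchecked(
        a, q, axis, out, overwrite_input, method, keepdims, weights)
    return _ureduce(a,
                    func=_quantile_ureduce_func,
    ...<5 lines>...
                    overwrite_input=overwrite_input,
                    method=method)
    r = func(a, **kwargs)
    result = _quantile(arr,
                       quantiles=q,
    ...<2 lines>...
                       out=out,
                       weights=wgt)
    slices_having_nans = np.isnan(arr[-1, ...])
                                  ~~~^^^^^^^^^
IndexError: index -1 is out of bounds for axis 0 with size 0
```

View pics/scene8.png

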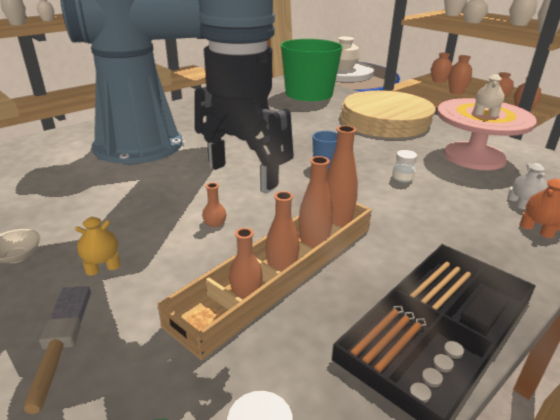

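Four vases now step down in the crate, and the last cell (200,318) is empty. Vase 80 still stands at (213,207). Fetching it.

Call:
{"fn": "arm_command", "kwargs": {
  "targets": [
    [[1, 0.015, -0.03, 0, 0], [1, 0.035, -0.065, 0, 0], [1, 0.055, -0.1, 0, 0], [1, 0.075, -0.138, 0.002, 0], [1, 0.093, -0.17, 0.004, 0], [1, 0.1027, -0.188, 0.005, 0], [1, 0.1027, -0.188, 0.005, 0], [1, 0.1027, -0.188, 0.005, 0]]
  ]
}}

```text
t: 23.37
position: [0.4207, -0.061, 0.1883]
tool_rot: [-179.8, 0.1, 96.1]
wrist_force: [0.2, 0.9, -0.1]
finger_gap: 0.0858
```

```bash
python3 go.py "(.4223,-.062,.057)"
```

```text
[ 0.4207 -0.061   0.1883] [-1.7984e+02  1.3000e-01  9.6080e+01] gap 0.0858
(.4223,-.062,.057) -> [-0.0008  0.0019  0.1313]
spin to 96: 0.08
```

Call:
{"fn": "arm_command", "kwargs": {
  "targets": [
    [[1, -0.001, 0.001, 0.02, 0], [1, -0.001, 0.001, 0.05, 0], [1, -0.001, 0.001, 0.08, 0], [1, -0.001, 0.001, 0.105, 0], [1, -0.001, 0.001, 0.123, 0], [1, -0.001, 0.001, 0.131, 0], [1, -0.001, 0.001, 0.131, 0], [1, -0.001, 0.001, 0.131, 0]]
  ]
}}

```text
t: 24.03
position: [0.4221, -0.0627, 0.0574]
tool_rot: [-179.8, 0.1, 96.1]
wrist_force: [1.0, -1.0, 0.7]
finger_gap: 0.0851
```

Call:
{"fn": "arm_command", "kwargs": {
  "targets": [
    [[0.6, 0, 0, 0, 0], [0.3, 0, 0, 0, 0], [0, 0, 0, 0, 0], [0, 0, 0, 0, 0], [0, 0, 0, 0, 0], [0, 0, 0, 0, 0], [0, 0, 0, 0, 0], [0, 0, 0, 0, 0]]
  ],
  "grip_force": 25
}}

```text
t: 24.7
position: [0.4228, -0.0629, 0.058]
tool_rot: [-179.9, 0.2, 96.1]
wrist_force: [0.2, -0.9, 5.0]
finger_gap: 0.0217
```

Call:
{"fn": "arm_command", "kwargs": {
  "targets": [
    [[0, 0, 0, 0, 0], [0, 0, 0, -0.005, 0], [0, 0, 0, -0.015, 0], [0, 0, 0, -0.035, 0], [0, 0, 0, -0.06, 0], [0, 0, 0, -0.08, 0], [0, 0, 0, -0.09, 0], [0, 0, 0, -0.09, 0]]
  ]
}}

```text
t: 25.37
position: [0.4245, -0.0633, 0.1506]
tool_rot: [179.9, 0.3, 96.1]
wrist_force: [0.5, -0.4, -1.1]
finger_gap: 0.0217
```

```bash
python3 chk.py s9 .075; python3 go.py "(.628,-.2245,.145)"
```

```text
[ 0.42446752 -0.06329108  0.15058375] force [ 0.48874493 -0.36033405 -1.13803427] gap 0.021746168447865304 lowest held pt [0.09106777 0.09261526 0.0928335  0.09321975]
[ 0.4235 -0.0629  0.1489] [179.98   0.23  96.07] gap 0.0216
(.628,-.2245,.145) -> [-0.1823  0.1863  0.0047]
spin to 96: 0.07
```

Call:
{"fn": "arm_command", "kwargs": {
  "targets": [
    [[0, -0.015, 0.01, 0, 0], [0, -0.043, 0.028, 0, 0], [0, -0.073, 0.048, 0, 0], [0, -0.103, 0.068, 0, 0], [0, -0.133, 0.09, 0, 0], [0, -0.158, 0.115, 0, 0], [0, -0.176, 0.143, 0, 0], [0, -0.182, 0.168, 0, 0]]
  ]
}}

```text
t: 26.08
position: [0.6102, -0.2288, 0.147]
tool_rot: [-179.9, 0.2, 95.9]
wrist_force: [-0.5, -0.5, -0.7]
finger_gap: 0.022
```

Call:
{"fn": "arm_command", "kwargs": {
  "targets": [
    [[0, 0, 0.006, 0, 0], [0, 0, 0.01, 0, 0], [0, 0, 0.01, 0, 0]]
  ]
}}

```text
t: 26.33
position: [0.6191, -0.2267, 0.1446]
tool_rot: [-179.7, 0.0, 95.9]
wrist_force: [-0.1, -0.0, -1.2]
finger_gap: 0.0218
```

```bash
python3 go.py "(.628,-.2245,.073)"
```

```text
[ 0.6191 -0.2267  0.1446] [-1.797e+02  4.000e-02  9.594e+01] gap 0.0218
(.628,-.2245,.073) -> [0.0013 0.0095 0.0716]
spin to 96: -0.06
```

Call:
{"fn": "arm_command", "kwargs": {
  "targets": [
    [[0, 0.001, 0.006, 0, 0], [0, 0.001, 0.009, 0.005, 0], [0, 0.001, 0.009, 0.018, 0], [0, 0.001, 0.009, 0.033, 0], [0, 0.001, 0.009, 0.048, 0], [0, 0.001, 0.009, 0.06, 0], [0, 0.001, 0.009, 0.068, 0], [0, 0.001, 0.009, 0.071, 0]]
  ]
}}

```text
t: 27.0
position: [0.6263, -0.2242, 0.0713]
tool_rot: [-179.6, -0.1, 95.9]
wrist_force: [0.3, 0.9, -1.0]
finger_gap: 0.0219
```

Call:
{"fn": "arm_command", "kwargs": {
  "targets": [
    [[0, 0, 0, 0.001, 0], [0, 0, 0, 0.002, 0], [0, 0, 0, 0.003, 0], [0, 0, 0, 0.004, 0], [0, 0, 0, 0.005, 0], [0, 0, 0, 0.005, 0]]
  ]
}}

```text
t: 27.5
position: [0.6264, -0.2243, 0.0666]
tool_rot: [-179.6, -0.0, 95.9]
wrist_force: [-0.2, -0.3, -0.5]
finger_gap: 0.0219
```

Call:
{"fn": "arm_command", "kwargs": {
  "targets": [
    [[0, 0, 0, 0.001, 0], [0, 0, 0, 0.002, 0], [0, 0, 0, 0.003, 0], [0, 0, 0, 0.003, 0]]
  ]
}}

```text
t: 27.83
position: [0.6277, -0.225, 0.066]
tool_rot: [-179.7, 0.1, 96.0]
wrist_force: [-1.8, 1.5, 8.7]
finger_gap: 0.0215
```

Contact; releasing and backing off.

Call:
{"fn": "arm_command", "kwargs": {
  "targets": [
    [[0.3, 0, 0, 0, 0], [0.45, 0, 0, 0, 0], [0.6, 0, 0, 0, 0], [0.8, 0, 0, 0, 0], [1, 0, 0, 0, 0], [1, 0, 0, 0, 0], [1, 0, 0, 0, 0], [1, 0, 0, 0, 0]]
  ]
}}

```text
t: 28.5
position: [0.6276, -0.225, 0.0658]
tool_rot: [-179.7, 0.1, 95.9]
wrist_force: [0.9, -0.8, 0.4]
finger_gap: 0.0855
```

Call:
{"fn": "arm_command", "kwargs": {
  "targets": [
    [[1, 0, 0, -0.01, 0], [1, 0, 0, -0.03, 0], [1, 0, 0, -0.06, 0], [1, 0, 0, -0.095, 0], [1, 0, 0, -0.13, 0], [1, 0, 0, -0.16, 0], [1, 0, 0, -0.18, 0], [1, 0, 0, -0.18, 0]]
  ]
}}

```text
t: 29.17
position: [0.631, -0.226, 0.2537]
tool_rot: [179.8, 0.4, 96.0]
wrist_force: [0.4, 0.2, 0.0]
finger_gap: 0.0854
```

Call:
{"fn": "arm_command", "kwargs": {
  "targets": [
    [[1, -0.02, -0.02, 0, 0], [1, -0.04, -0.05, 0, 0], [1, -0.06, -0.08, 0, 0], [1, -0.08, -0.11, 0, 0], [1, -0.1, -0.14, 0, 0], [1, -0.11, -0.16, 0, 0], [1, -0.11, -0.16, 0, 0], [1, -0.11, -0.16, 0, 0]]
  ]
}}

```text
t: 29.83
position: [0.4823, -0.3526, 0.2538]
tool_rot: [179.8, 0.4, 95.8]
wrist_force: [0.7, -0.3, 1.0]
finger_gap: 0.0856
```

```bash
python3 look.py 10 "(.592,.093)" "(.604,.016)" "(.612,-.065)" "(.62,-.144)" "(.628,-.2245)"; python3 go.py
```

```text
scene [([0.615, -0.063, 0.008], 0.97), ([0.628, -0.223, 0.011], 0.95), ([0.62, -0.144, 0.009], 0.84), ([0.606, 0.017, 0.007], 0.57), ([0.591, 0.095, 0.012], 0.79)]
(0.592, 0.093) h 0.201 lip [0.5918 0.0925] [0.032 0.034]
(0.604, 0.016) h 0.173 lip [0.6049 0.017 ] [0.032 0.03 ]
(0.612, -0.065) h 0.145 lip [ 0.6136 -0.0649] [0.03  0.027]
(0.62, -0.144) h 0.117 lip [ 0.6192 -0.1423] [0.026 0.026]
(0.628, -0.2245) h 0.089 lip [ 0.6266 -0.223 ] [0.023 0.024]
top [([0.63, -0.224, 0.008], 0.95), ([0.618, -0.14, 0.007], 0.94), ([0.62, -0.065, 0.003], 0.7), ([0.606, 0.015, 0.007], 0.65)]
(0.592, 0.093) h 0.203 lip [0.5922 0.0932] [0.03  0.031]
(0.604, 0.016) h 0.175 lip [0.6051 0.0186] [0.029 0.029]
(0.612, -0.065) h 0.147 lip [ 0.614  -0.0657] [0.027 0.026]
(0.62, -0.144) h 0.119 lip [ 0.6192 -0.1426] [0.025 0.025]
(0.628, -0.2245) h 0.092 lip [ 0.6255 -0.2228] [0.023 0.022]
[ 0.4841 -0.3512  0.2537] [179.77   0.42  96.05] gap 0.0856
spin to 96: 0.05
```

View pics/scene10.png

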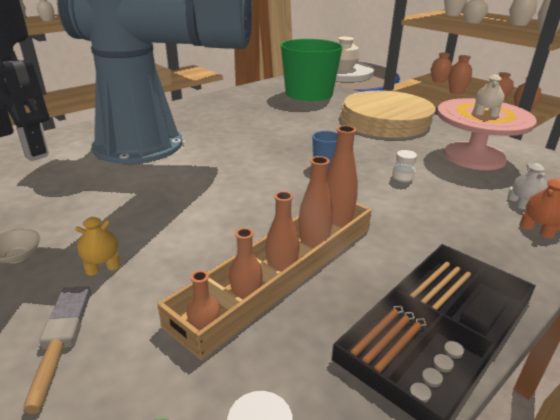

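View pics/top10.png

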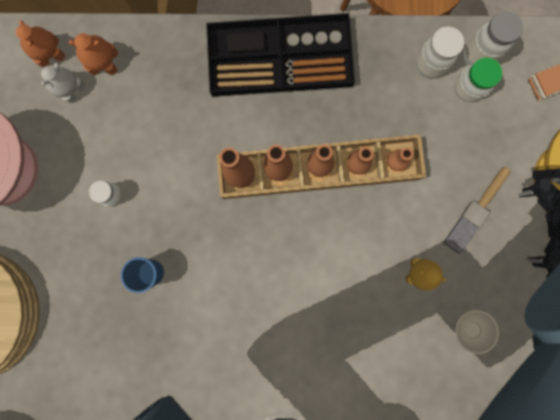

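Both views show all five vases upright, stepping down from (345,180) to (203,300) in the scene view, with the arm clear. Handing in.

```bash
python3 -c "from bench import job;print(job.job_done())"
```

```text
the job is handed in; nothing more can be done
None
```

I gripped the 164, 136, 108 and 80 mm vases by the neck, one at a time. Each was lowered until the wrist force showed contact, then released in its cell, counting from the tallest. I handed the job in at about 30 s on the robot's clock; no verdict is reported.

In the last pictures all five stand upright in descending order. All lip heights came out within about 4 mm of the expected values.

| Vase | Offset of lip centre from its cork disc | Distance from the tallest vase |
|---|---|---|
| 164 mm | about 3 mm or less | about 77 mm |
| 136 mm | about 3 mm or less | about 159 mm |
| 108 mm | about 4 mm | about 236 mm |
| 80 mm | about 4 mm or less | about 317 mm |

The tallest vase has moved less than 1 mm, and the arm is clear of everything. No check failed; the two cameras' readings of the same vase differed by at most about 2 mm.

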